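Close the potting jig's fence to the gauge mark with the thumbwheel

TASK

The next batch of seedling pots needs a narrower lane on the potting jig. Roll the top of the knurled adjuster wheel under a fingertip until the sliding fence has closed in and its inner edge stands on the dark gauge bar that lies across the bed, then take the hand clear. Only the wheel is for touching: do not push the fence itself, do not pull the wheel up, and leave the pots and other things where they stand.

Things in the scene. Friction and masses are not known exactly. Their poses are not given: they have to be found in the camera images.
- jig: The potting jig, fixed to the table, turned by up to 0.35 rad: a plywood bed 230 (x) x 220 (y) x 14 mm thick. Origin on the table; the bed reaches from x = -145 to +85 mm and y = -110 to +110 mm in its frame (z up, x away from the robot, y to the left at yaw 0). A fixed aluminium fence, 120 x 12 mm and 54 mm high above the table, stands at y = 90 to 102 mm; a sliding one faces it. A grey gear housing, 40 mm high, stands between wheel and fences.
- fence: The sliding aluminium fence, 120 mm long (jig x, from -60 to +60 mm), 12 mm thick, top 54 mm above the table. Its origin is its inner lower edge (see fence_edge), its axes the jig's. It starts fully open, at jig y = -45 mm, and closes towards jig +y, at most 60 mm, only as the wheel turns: 1 mm for each 2 mm rolled at the wheel's rim, in either direction. It stays where the wheel leaves it.
- fence_edge (a point): Middle of the inner (jig +y) face of the sliding fence, at its lower edge, 17 mm above the table; axes as the jig's.
- gauge_mark (a point): The gauge mark: centre line of a dark steel bar, 6 mm wide (jig y), 2 mm thick and 152 mm long (jig x), lying across the bed in the lane; both ends show beyond the fence's, the far one with a small upright tab 8 mm high. It stands 18 to 44 mm towards jig +y from the open fence's edge. The point lies at the bed's top, 14 mm above the table; axes as the jig's. The fence passes over the bar without touching it.
- wheel: The knurled steel adjuster wheel, 56 mm in diameter and 20 mm wide, standing upright at the robot-side end of the jig with its axle along jig x; its top is 72 mm above the table and free. Origin at its centre; turns with the wheel. Rolling its top towards jig +y closes the fence (14 mm per rad), towards -y opens it; about 1.5 N at the rim turns it, and it stays where it is left.
- wheel_axle (a point): Centre of the wheel, 44 mm above the table when not pressed, at jig x = -122 mm, y = 0; sinks with the wheel; axes as the jig's (does not turn with the wheel).
- cradle (a joint): Tilt of the sprung rocker that carries the wheel (and the sliding fence, which only rocks slightly with it, less than 2 degrees for 4 mm), rad: 0 at rest, positive as the wheel is pressed down (0.033 rad = 4 mm at the wheel), at most 0.08 (10 mm). The spring gives 1.2 N per mm at the wheel, so a fingertip pressing it a few mm down has a steady 4 to 6 N on it. Negative when the wheel is pulled up (at most 3 mm). The steel cheeks beside the wheel end 44 mm above the table.
- pot_lane: Empty square black seedling pot, 56 mm square (rim 62 mm), 58 mm tall, standing on the jig's bed between the fences, against the fixed fence. Origin at the centre of its underside. A bystander.
- pot_left: The same kind of pot, on the table to the left of the jig (jig's +y side). Origin at the centre of its underside. A bystander.
- pot_right: The same kind of pot, on the table to the right of the wheel (jig's -y side). Origin at the centre of its underside. A bystander.
- beaker: White open plastic beaker, 72 mm wide, 90 mm tall, on the right, towards the far end of the jig. Origin at the centre of its underside. A bystander.
- cylinder: Slim white measuring cylinder on a round foot, foot 60 mm wide, tube 28 mm, 170 mm tall, right of the jig. Origin at the centre of its underside. A bystander.
- pen: Black marker pen, 120 x 12 x 12 mm, lying along x on the jig's bed behind the sliding fence (its -y side). Origin at the underside, midway along its length. A bystander.
- dibber: Wooden-handled dibber, 160 mm long, 22 mm thick, lying on the table beyond the jig. Origin at the underside, midway along its handle. A bystander.

How it is judged:
By the outcome, as a careful person would: the job done as asked, in the order asked, and still so for the second after the job is handed in, with the robot touching nothing.
It also fails if it takes over 58 s, if anything falls off the work surface, if the arm or the gripper's body presses on something with over 40 N, if the wrist force passes 120 N, or if a joint passes its speed limit or range.

ROBOT

A 6-joint arm with a two-finger parallel gripper is mounted at the origin on the work surface. World frame = base frame: x ahead of the robot, y to its left, z up, the work surface at z = 0. Lengths are in m, angles in rad, forces in N, time in s.
With the tool pointing down it reaches from about 0.35 to 0.775 m from the base axis. Payload 5.5 kg.
Tool frame: the origin (TCP) lies midway between the tips of the shut fingers; the grasp point (between the pads) lies grip_point_offset behind it (grip_point_offset is the distance from the TCP to the grasp point, in m); z points along the fingers, y is the direction in which the jaws open and shut (so a half turn about z gives the same grasp; the last joint's range is limited). The gripper opens to 85 mm and grips with 20 to 120 N. Pads are 22 mm wide; open, the fingers measure 114 mm over their backs; the gripper's body (76 mm by 85 mm) begins 54 mm behind the grasp point. The pads swing forward as they close: fully open they stand 13 mm farther back than shut.
Start: joints at [0.974, 0.313, 0.046, 1.304, 0, 1.431], TCP at [0.254, 0.516, 0.231] pointing down, gripper open.
Joint ranges: [-2.76, 2.76], [-0.86, 1.69], [-1.03, 1.26], [-2.2, 2.34], [-1.47, 1.5], [-3.14, 3.14]. Speed limits (rad/s): [2.57, 2.57, 3.14, 3.14, 3.14, 3.14].

INTERFACE

Orientations are given as a unit quaternion [w, x, y, z].
In Python, from workcell import * gives the robot as it stands.
- The arm moves only by the tool send_rows, never from a script. Its argument "series" is one flat list of numbers, 7 for each row, row after row: the shift along the tool's x, y, z in cm, then the turn, a rotation vector about the tool's x, y, z in degrees, then the opening, from 0 (shut) to 1 (fully open). A call has 1 to 10 rows; each row is the pose to reach, as a shift and turn from the pose commanded when the call began, along the tool's axes at that moment; what a row does not reach only later rows make up. A row lasts 1/12 s, in which the tool goes at most 41.7 mm and 7.16 degrees, less where a joint would pass 70% of its speed; a pose out of reach is approached as far as the arm can. A call with a gripper value outside its range is refused whole. The fingers move at their own pace and stop on an object; "newtons" is the grip in N (left out, the last holds). Time passes only in rows, so rows that repeat a pose let the fingers close. It gives the time, the measured TCP pose, the force and the opening at its end, in the units of the state.
- get_state(): the state, without advancing time (a new reading comes with each control period).
- read_camera(name): name is "scene" or "top" or "wrist"; returns the picture (480x640x3 uint8, blue, green, red); there is no depth.
- camera_info(name): a dict with "K" (3x3 intrinsics, pixels), "xyz" and "attitude" of the camera in the world. Camera axes: x right, y down, z forward; pixel columns grow to the right and rows downward; lengths in m; the calibration is good to about 2 mm. A picture is of the moment at which its call begins: read the wrist's pose just before it. camera_info takes no time and is no camera call; for the wrist camera it gives the pose at the moment of the call.
- hand_in(): hands the job in, once; it reports no verdict.
Trained networks look in the newest picture that a camera, given by its name, has taken for a name from the list of things; names that differ only in an ending like _2 or _b are one class to them, and where a whole thing is asked for, a point or a joint stands for the part that bears it (a point fixed in the world has none). Each returns a list of dicts, best first, with "p" (0 to 1); they miss things now and then, are a little off and sometimes report something else, mostly with a low value. They report only what shows in the picture. A call takes as long as a camera call.
- silhouettes(camera, label): "pixels" (480x640 bool, what is visible of it) and "box" ([left, top, width, height] in pixels, round what is visible of it).
The state is a dict: "clock": time; "joint_pos": joint angles; "qvel": joint speeds; "tau": joint torques, N m; "tcp_pos": TCP position; "orientation": TCP orientation; "wrist_force": force on the tool from outside, world axes, zero at the start; "ft_torque": the same for the moment, N m; "finger_gap": finger opening in m.
Only numpy, scipy, OpenCV 4.12 (cv2) and the standard library are available. Lean on these libraries where they do the work, as an engineer would, in place of code of your own. Each camera call takes 0.05 s, during which the arm holds its last target. There are 200 camera calls.

## Working session

There is one attempt and no reset: what is moved stays moved. The work goes in short steps, Python scripts to look and compute and a tool call to move; the robot and the scene stay as the last step left them, time stands still between calls to the robot, and variables do not carry over. Pictures are saved under pics/ and viewed, about 8 in all and at most 12, crops included, and the job is handed in when it is done.

Besides the shell and the picture viewer there is one more tool, called after "Request:" by a JSON object that holds its "method" and its "body", one argument or row to a line. send_rows: Moves the arm, as the interface text tells. Its arguments: {"type":"object","properties":{"series":{"type":"array"},"newtons":{"type":"number"}},"required":["series"]}

```bash
mkdir -p pics; ls; python3 - <<'E'
from workcell import *
import cv2
s=get_state(); print({k:s[k] for k in('clock','tcp_pos','orientation','finger_gap')})
for c in('scene','top'):
    im=read_camera(c); cv2.imwrite(f'pics/{c}0.png',im); i=camera_info(c); print(c,i)
    for n in('wheel','fence','gauge_mark','jig'):
        print(n,[(round(d['p'],2),d['box']) for d in silhouettes(c,n)][:2])
E
```

```text
pics
{'clock': 0.0, 'tcp_pos': array([0.25332253, 0.51564087, 0.23040776]), 'orientation': array([-3.30251413e-04,  2.26398340e-01,  9.74034385e-01, -8.36413271e-04]), 'finger_gap': 0.08537040708057188}
scene {'K': array([[452.78764477,   0.        , 322.76614049],
       [  0.        , 452.78764477, 239.36768654],
       [  0.        ,   0.        ,   1.        ]]), 'xyz': array([ 0.94815102, -0.02474543,  0.6554442 ]), 'attitude': array([-0.20736083,  0.74264411,  0.61312552, -0.17192529])}
wheel [(0.88, [262.9, 169.5, 34.2, 30.8]), (0.53, [120.7, 241.2, 73.6, 82.7])]
fence [(0.74, [259.7, 222.3, 39.8, 73.0]), (0.71, [261.9, 172.2, 37.6, 122.1])]
gauge_mark [(0.52, [279.2, 222.3, 37.6, 77.8])]
jig [(0.78, [216.9, 166.7, 178.1, 158.8])]
top {'K': array([[521.70188183,   0.        , 312.22104628],
       [  0.        , 521.70188183, 233.37869534],
       [  0.        ,   0.        ,   1.        ]]), 'xyz': array([0.39966281, 0.02850291, 0.9999565 ]), 'attitude': array([-0.08233574,  0.72595678, -0.67797274,  0.08099713])}
wheel [(0.79, [314.4, 313.5, 33.1, 14.6])]
fence [(0.63, [336.9, 217.1, 24.6, 70.1]), (0.5, [255.9, 206.6, 135.4, 139.3])]
gauge_mark [(0.66, [323.1, 220.6, 16.4, 73.2])]
jig [(0.81, [252.3, 205.8, 138.6, 138.5])]
```

View pics/top0.png

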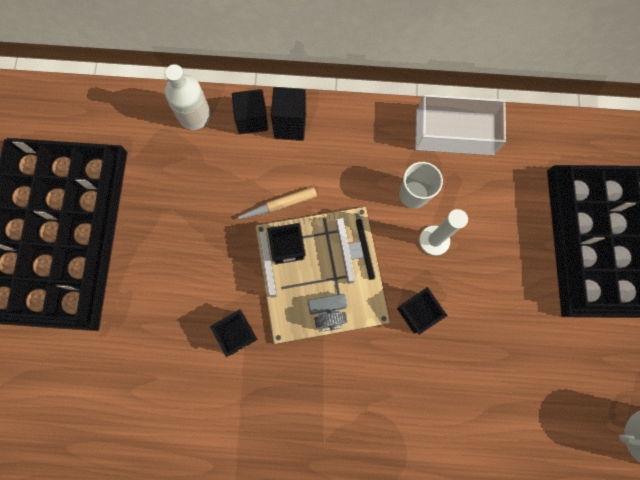

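View pics/scene0.png

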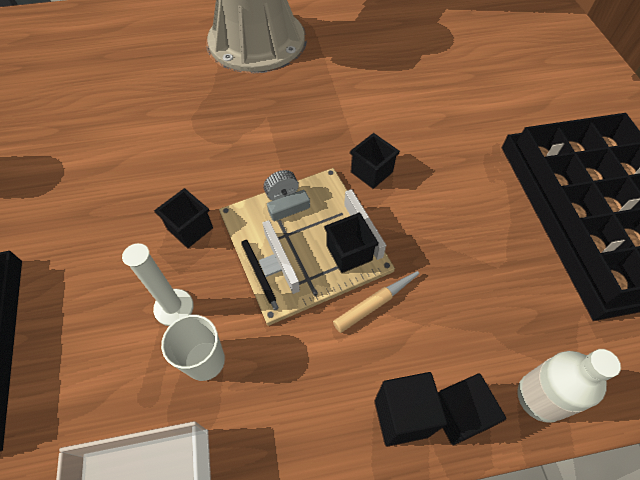

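The top view shows the jig around px (325,275), the wheel at about (331,320), the fence from (340,220) to (348,280), and the gauge bar at x≈325–338 with its ends showing. The scene view agrees. Next I'll fit the jig pose from the bed.

```bash
cat > h.py <<'E'
from workcell import *
import cv2, numpy as np
from scipy.spatial.transform import Rotation as Ro
def cam(c,i=None):
    i=i or camera_info(c); q=np.asarray(i['attitude']); return i['K'],Ro.from_quat(q[[1,2,3,0]]).as_matrix(),i['xyz']
def proj(P,K,R,t):
    p=(np.atleast_2d(P)-t)@R@K.T; return p[:,:2]/p[:,2:]
def back(uv,z,K,R,t):
    uv=np.atleast_2d(uv); d=np.c_[uv,np.ones(len(uv))]@np.linalg.inv(K).T@R.T
    return t+d*((z-t[2])/d[:,2])[:,None]
def ortho(im,C,o,yaw,z,xr,yr,s):
    # jig-frame rectification at height z (mm ranges), s px/mm; rows: x decreasing, cols: y decreasing
    X,Y=np.meshgrid(np.arange(xr[1],xr[0],-1/s),np.arange(yr[1],yr[0],-1/s),indexing='ij')
    c,n=np.cos(yaw),np.sin(yaw)
    P=np.stack([o[0]+(c*X-n*Y)/1e3,o[1]+(n*X+c*Y)/1e3,np.full(X.shape,z)],-1)
    uv=proj(P.reshape(-1,3),*C).reshape(X.shape+(2,)).astype(np.float32)
    return cv2.remap(im,uv[...,0],uv[...,1],cv2.INTER_LINEAR)
E
python3 - <<'E'
from h import *
ims=[]
for c in('top','scene'):
    im=cv2.imread(f'pics/{c}0.png'); C=cam(c)
    hsv=cv2.cvtColor(im,cv2.COLOR_BGR2HSV)
    # seed world corners of bed from hand-read corners
    pts={'top':[(259,228),(365,209),(387,325),(275,342)],'scene':[(393,269),(268,326),(221,210),(332,170)]}[c]
    W=back(pts,.014,*C)[:,:2]; print(c,(W*1e3).round(),'sides',np.linalg.norm(W-np.roll(W,-1,0),axis=1).round(3))
    # corners order far-left(85,110), far-right(85,-110), near-right(-145,-110), near-left(-145,110)
    J=np.array([(85,110),(85,-110),(-145,-110),(-145,110)])/1e3
    a,b=J-J.mean(0),W-W.mean(0)
    yaw=np.arctan2((a[:,0]*b[:,1]-a[:,1]*b[:,0]).sum(),(a*b).sum())
    R=np.array([[np.cos(yaw),-np.sin(yaw)],[np.sin(yaw),np.cos(yaw)]])
    o=W.mean(0)-R@J.mean(0); print('yaw',yaw,'o',o,'res mm',((J@R.T+o-W)*1e3).round(1).tolist())
    if c=='top': O,Yw=o,yaw
    g=ortho(im,C,O,Yw,.014,(-155,95),(-120,120),1.6); cv2.rectangle(g,(16,16),(16+352,16+368),(0,0,255),1); ims.append(g)
cv2.imwrite('pics/ortho.png',np.hstack(ims))
E
```

```text
top [[ 635.  142.]
 [ 688.  -62.]
 [ 466. -113.]
 [ 421.   93.]] sides [0.211 0.228 0.211 0.22 ]
yaw 0.22978357470487393 o [0.58195777 0.02206644] res mm [[4.2, 6.2], [1.7, -3.9], [-0.4, -5.3], [-5.4, 3.1]]
scene [[ 641.  148.]
 [ 698.  -60.]
 [ 474. -113.]
 [ 423.   93.]] sides [0.215 0.23  0.212 0.225]
yaw 0.24666659301540328 o [0.58833076 0.02411952] res mm [[2.7, 3.9], [-0.5, -1.7], [0.3, -4.9], [-2.5, 2.6]]
```

View pics/ortho.png

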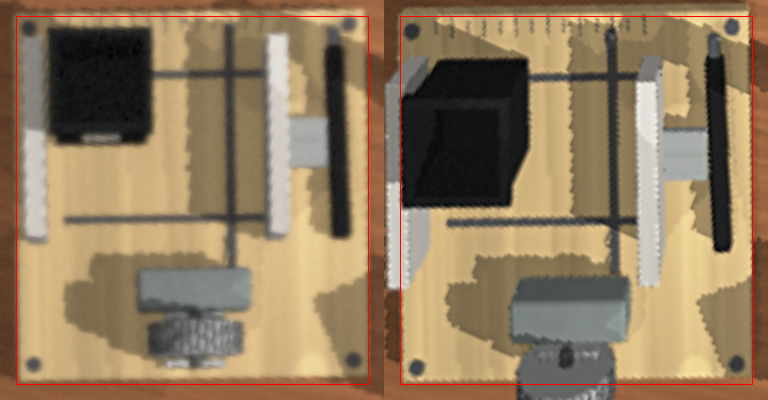

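```bash
cat >> h.py <<'E'
O=np.array([.584,.023]); YAW=.237
def j2w(x,y,z,o=O,yaw=YAW):
    c,n=np.cos(yaw),np.sin(yaw); return np.array([o[0]+(c*x-n*y)/1e3,o[1]+(n*x+c*y)/1e3,z/1e3])
def tool_R(yaw=YAW):
    c,n=np.cos(yaw),np.sin(yaw); return np.array([[-c,-n,0],[-n,c,0],[0,0,-1]]).T
def move(P,yaw=YAW):
    s=get_state(); q=s['orientation']; R=Ro.from_quat(q[[1,2,3,0]]).as_matrix()
    print('t',round(s['clock'],2),'F',s['wrist_force'].round(1),'tcp',(s['tcp_pos']*1e3).round(1),'shift cm',(R.T@(P-s['tcp_pos'])*100).round(2),'turn deg',np.degrees(Ro.from_matrix(R.T@tool_R(yaw)).as_rotvec()).round(1))
E
python3 - <<'E'
from h import *
move(j2w(-122,0,200)); print(j2w(-122,0,200))
K,R,t=cam('wrist'); s=get_state(); T=Ro.from_quat(s['orientation'][[1,2,3,0]]).as_matrix()
print(K[0],'cam in tool',T.T@(t-s['tcp_pos']),'axes',(T.T@R).round(2).tolist())
E
```

```text
t 0.5 F [-0.1  0.4 -0.1] tcp [253.6 516.  231.3] shift cm [-42.02 -37.48   3.13] turn deg [ -0.    0.  -39.8]
[ 0.4654103  -0.00564408  0.2       ]
[355.08481321   0.         318.11779138] cam in tool [ 0.08135765 -0.00074594 -0.14339874] axes [[0.0, -0.95, -0.32], [1.0, 0.0, -0.0], [0.0, -0.32, 0.95]]
```

Request:
{"method": "send_rows", "body": {
  "series": [-1.5,-1.3,0,0,0,0,0,-4.5,-4,0,0,0,0,0,-7.5,-6.7,0,0,0,0,0,-10.5,-9.3,0,0,0,0,0,-13.5,-12,0,0,0,0,0,-16.5,-14.7,0,0,0,0,0,-19.5,-17.3,0,0,0,0,0,-22.5,-20,0,0,0,0,0,-25.5,-22.7,0,0,0,0,0,-28,-25,0,0,0,0,0],
  "newtons": 20
}}

```text
clock: 1.33
tcp_pos: [0.3953, 0.166, 0.2317]
orientation: [0.001, 0.227, 0.974, 0.0]
wrist_force: [0.4, 1.4, 0.7]
finger_gap: -0.0001
```

Request:
{"method": "send_rows", "body": {
  "series": [-2.5,-2.2,0.5,0,0,-5,0,-5,-4.5,1,0,0,-10,0,-7.5,-6.7,1.5,0,0,-16,0,-10,-9,2,0,0,-22,0,-12,-10.6,2.5,0,0,-28,0,-13.2,-11.7,2.8,0,0,-34,0,-14,-12.5,3,0,0,-39.8,0,-14,-12.5,3,0,0,-39.8,0,-14,-12.5,3,0,0,-39.8,0]
}}

```text
clock: 2.08
tcp_pos: [0.4651, -0.006, 0.2012]
orientation: [-0.0, -0.117, 0.993, 0.0]
wrist_force: [0.4, 0.4, 0.4]
finger_gap: 0.0003
```

```bash
python3 - <<'E'
from h import *
move(j2w(-122,0,100))
i=camera_info('wrist'); im=read_camera('wrist'); cv2.imwrite('pics/w1.png',im); np.save('w1.npy',i,allow_pickle=True)
E
```

```text
t 2.08 F [0.4 0.4 0.4] tcp [465.1  -6.  201.2] shift cm [-0.05  0.02 10.12] turn deg [ 0.  -0.  -0.2]
```

View pics/w1.png

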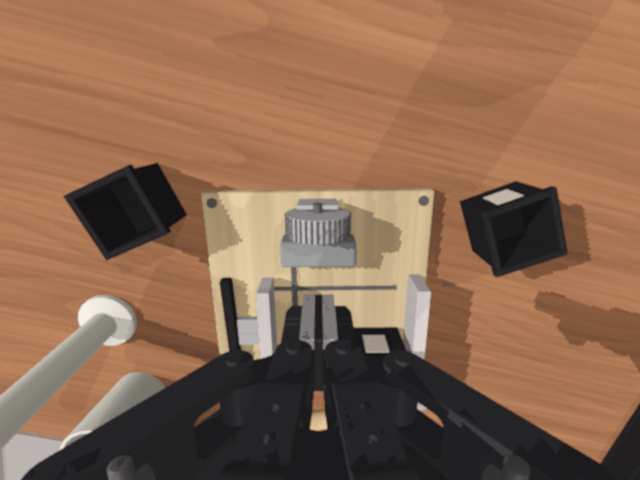

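The wrist view shows the wheel at about (318,222), the housing below it, bed corners at (203,193) and (434,189), the bar end near (294,285), and the sliding fence at (266,310).

```bash
python3 - <<'E'
from h import *
i=np.load('w1.npy',allow_pickle=True).item(); C=cam('',i)
def w2j(P):
    d=np.atleast_2d(P)[:,:2]-O; c,n=np.cos(YAW),np.sin(YAW); return (np.c_[d[:,0]*c+d[:,1]*n,-d[:,0]*n+d[:,1]*c]*1e3).round(1).tolist()
print('corners (-145,-+110):',w2j(back([(203,193),(434,189)],.014,*C)))
for n in('wheel','gauge_mark','fence'):
    for d in silhouettes('wrist',n)[:2]: print(n,round(d['p'],2),d['box'])
print('wheel top L/R at z=44 (y -+28)',w2j(back([(285,226),(351,226)],.044,*C)))
im=cv2.imread('pics/w1.png')
a=ortho(im,C,O,YAW,.014,(-155,0),(-70,110),3)
b=ortho(im,C,O,YAW,.054,(-155,0),(-70,110),3)
t=cv2.imread('pics/top0.png'); Ct=cam('top')
cc=ortho(t,Ct,O,YAW,.014,(-60,95),(-70,110),3)
d=ortho(t,Ct,O,YAW,.054,(-60,95),(-70,110),3)
for q in(a,b,cc,d):
    for y in range(-60,110,10): cv2.line(q,(int((110-y)*3),0),(int((110-y)*3),6 if y%50 else 14),(0,0,255),1)
cv2.imwrite('pics/o2.png',cv2.resize(np.vstack([np.hstack([a,b]),np.hstack([cc,d])]),(694,600)))
E
```

```text
corners (-145,-+110): [[-141.0, -109.6], [-144.3, 107.1]]
wheel 0.65 [284.8, 205.1, 64.2, 40.6]
gauge_mark 0.79 [291.9, 264.9, 5.9, 41.0]
fence 0.91 [238.7, 276.8, 40.4, 78.7]
fence 0.37 [0.2, 296.3, 135.9, 152.0]
wheel top L/R at z=44 (y -+28) [[-117.3, -30.6], [-117.1, 27.5]]
```

View pics/o2.png

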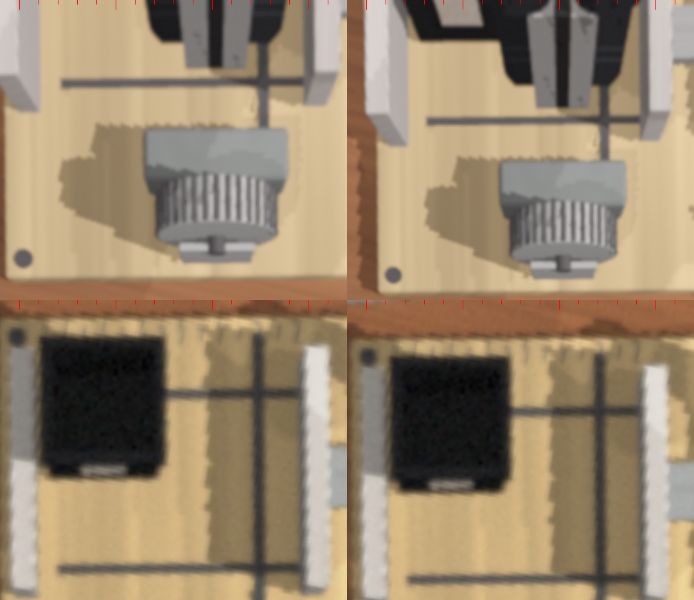

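Bar at jig y ≈ -24.5 and open edge at -45, so about 20 mm of travel and 40 mm of rolling. I'll do this in two 20 mm strokes, starting 10 mm to the -y side.

Request:
{"method": "send_rows", "body": {
  "series": [-0.1,-0.4,2,0,0,0,0,-0.1,-0.8,5,0,0,0,0,-0.1,-1.1,8,0,0,0,0,-0.1,-1.1,10.5,0,0,0,0,-0.1,-1.1,12,0,0,0,0,-0.1,-1.1,12.2,0,0,0,0,-0.1,-1.1,12.2,0,0,0,0]
}}

```text
clock: 2.87
tcp_pos: [0.4678, -0.0154, 0.0788]
orientation: [-0.001, -0.119, 0.993, 0.0]
wrist_force: [-0.5, -0.6, -0.2]
finger_gap: -0.0001
```

Request:
{"method": "send_rows", "body": {
  "series": [0,0,0.3,0,0,0,0,0,0,0.6,0,0,0,0,0,0,0.8,0,0,0,0,0,0,1.0,0,0,0,0,0,0,1.2,0,0,0,0,0,0,1.2,0,0,0,0,0,0,1.2,0,0,0,0]
}}

```text
clock: 3.45
tcp_pos: [0.4684, -0.0165, 0.0677]
orientation: [-0.0, -0.118, 0.993, -0.0]
wrist_force: [-2.9, -0.6, 6.1]
finger_gap: -0.0001
```

Request:
{"method": "send_rows", "body": {
  "series": [0,0.2,0,0,0,0,0,0,0.5,0,0,0,0,0,0,0.8,0,0,0,0,0,0,1.1,0,0,0,0,0,0,1.4,0,0,0,0,0,0,1.7,0,0,0,0,0,0,1.9,0,0,0,0,0,0,2.0,0,0,0,0,0,0,2.0,0,0,0,0,0]
}}

```text
clock: 4.2
tcp_pos: [0.4636, 0.0031, 0.0678]
orientation: [-0.0, -0.119, 0.993, -0.0]
wrist_force: [-4.1, -0.5, 6.2]
finger_gap: 0.0003
```

Request:
{"method": "send_rows", "body": {
  "series": [0,0,-0.4,0,0,0,0,0,0,-1.0,0,0,0,0,0,-0.3,-1.8,0,0,0,0,0,-1,-2.0,0,0,0,0,0,-1.7,-2.0,0,0,0,0,0,-2.0,-2.0,0,0,0,0,0,-2.0,-2.0,0,0,0,0]
}}

```text
clock: 4.78
tcp_pos: [0.4691, -0.0172, 0.0872]
orientation: [0.0, -0.118, 0.993, -0.0]
wrist_force: [0.5, 1.0, -0.3]
finger_gap: 0.0004
```

```bash
cat >> h.py <<'E'
def look(tag):
    a=[]
    i=camera_info('wrist'); w=read_camera('wrist')
    a.append(ortho(w,cam('',i),O,YAW,.054,(-155,40),(-70,110),2))
    t=read_camera('top'); cv2.imwrite(f'pics/{tag}_top.png',t); C=cam('top')
    a.append(ortho(t,C,O,YAW,.014,(-70,95),(-70,0),4))
    a.append(ortho(t,C,O,YAW,.054,(-70,95),(-70,0),4))
    for n,q in enumerate(a[1:]):
        for y in range(-60,0,10): cv2.line(q,(-y*4,0),(-y*4,8),(0,0,255),1)
    c=ortho(read_camera('scene'),cam('scene'),O,YAW,.014,(-100,95),(-70,0),3)
    h=600; a=[cv2.resize(q,(q.shape[1]*h//q.shape[0],h)) for q in a[1:]+[c]]
    o=np.hstack(a); cv2.imwrite(f'pics/{tag}.png',o); print(o.shape,[q.shape for q in a]); cv2.imwrite(f'pics/{tag}_w.png',w)
E
python3 -c "
from h import *
move(j2w(-121,-11,67)); look('s1')"
```

```text
t 4.78 F [ 0.5  1.  -0.3] tcp [469.1 -17.2  87.2] shift cm [-0.01  0.11  2.02] turn deg [-0.  0. -0.]
(600, 723, 3) [(600, 254, 3), (600, 254, 3), (600, 215, 3)]
```

View pics/s1.png

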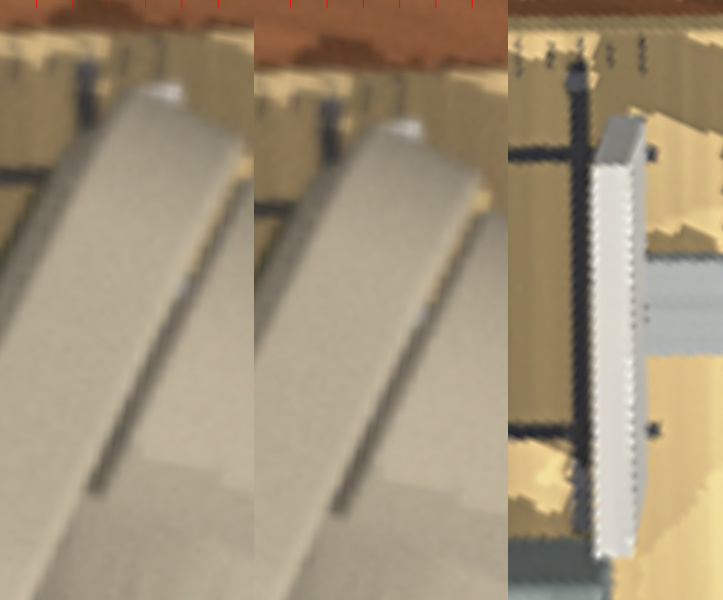

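The scene rectification (right strip) shows the bar at x≈578 and the fence still short of it at x≈595–640. The arm hides the fence in the top view. I'll measure movement from the scene camera's edge profiles.

```bash
cat >> h.py <<'E'
def prof(im,z,xr,C,yr=(-75,105)):
    g=cv2.cvtColor(ortho(im,C,O,YAW,z,xr,yr,4),cv2.COLOR_BGR2GRAY).astype(float)
    p=cv2.GaussianBlur(np.median(g,0)[None],(9,1),1.0)[0]; d=np.gradient(p)
    pk=[k for k in range(2,len(d)-2) if abs(d[k])>5 and abs(d[k])==max(abs(d[k-2:k+3]))]
    return [(round(yr[1]-k/4,1),int(d[k])) for k in pk]
E
python3 - <<'E'
from h import *
C=cam('scene'); im0=cv2.imread('pics/scene0.png'); im1=read_camera('scene'); cv2.imwrite('pics/scene1.png',im1)
for n,im in(('0',im0),('1',im1)):
    print(n,'z54 x-20..50',prof(im,.054,(-20,50),C,(-75,-5)))
    print(n,'z14 x 63..72',prof(im,.014,(63,74),C,(-75,0)), prof(im,.014,(-40,40),C,(-60,0)))
t=cv2.imread('pics/top0.png');C=cam('top')
print('top z54',prof(t,.054,(-20,50),C,(-75,-5)),'z14',prof(t,.014,(-40,40),C,(-60,0)))
E
```

```text
0 z54 x-20..50 [(-5.8, -8), (-27.8, -8), (-33.0, 7), (-44.5, 10), (-56.0, -5)]
0 z14 x 63..72 [(-18.5, -9), (-26.8, 7)] [(-20.8, -8), (-26.5, 7), (-38.5, 10), (-50.8, -5)]
1 z54 x-20..50 [(-27.5, -8), (-33.5, 15), (-46.0, -6)]
1 z14 x 63..72 [(-18.8, -6), (-25.8, 11), (-28.0, -6)] [(-20.8, -8), (-27.0, 15), (-40.2, -5)]
top z54 [(-44.8, 7)] z14 [(-49.0, 7)]
```

Request:
{"method": "send_rows", "body": {
  "series": [0,0,0.6,0,0,0,0,0,0,1.1,0,0,0,0,0,0,1.4,0,0,0,0,0,0,1.7,0,0,0,0,0,0,2.0,0,0,0,0,0,0,2.0,0,0,0,0,0,0,2.0,0,0,0,0]
}}

```text
clock: 5.57
tcp_pos: [0.4668, -0.0162, 0.0669]
orientation: [-0.002, -0.119, 0.993, -0.0]
wrist_force: [-5.7, -0.7, 7.9]
finger_gap: 0.0002
```

Request:
{"method": "send_rows", "body": {
  "series": [0,0.2,0,0,0,0,0,0,0.5,0,0,0,0,0,0,0.8,0,0,0,0,0,0,1.1,0,0,0,0,0,0,1.4,0,0,0,0,0,0,1.7,0,0,0,0,0,0,1.9,0,0,0,0,0,0,2.0,0,0,0,0,0,0,2.0,0,0,0,0,0]
}}

```text
clock: 6.32
tcp_pos: [0.4624, 0.0032, 0.0673]
orientation: [-0.001, -0.119, 0.993, -0.0]
wrist_force: [-5.7, -1.4, 7.6]
finger_gap: -0.0001
```

Request:
{"method": "send_rows", "body": {
  "series": [0,0,-0.4,0,0,0,0,0,0,-1.0,0,0,0,0,0,0,-2.5,0,0,0,0,0,0,-5.5,0,0,0,0,0,0,-9,0,0,0,0,0,0,-12,0,0,0,0,0,0,-13,0,0,0,0,0,0,-13,0,0,0,0]
}}

```text
clock: 6.98
tcp_pos: [0.4665, 0.003, 0.2007]
orientation: [0.003, -0.119, 0.993, -0.001]
wrist_force: [1.0, -0.2, 0.2]
finger_gap: -0.0002
```

Taking the hand aside for an unobstructed top view.

Request:
{"method": "send_rows", "body": {
  "series": [0,1.5,0,0,0,0,0,0,4.5,0,0,0,0,0,0,8,0,0,0,0,0,0,11.5,0,0,0,0,0,0,15,0,0,0,0,0,0,18.5,0,0,0,0,0,0,22,0,0,0,0,0,0,25,0,0,0,0,0,0,27,0,0,0,0,0,0,27,0,0,0,0,0]
}}

```text
clock: 7.82
tcp_pos: [0.3987, 0.2685, 0.1955]
orientation: [-0.001, -0.121, 0.993, 0.0]
wrist_force: [0.8, 0.8, -0.7]
finger_gap: -0.0001
```

```bash
python3 - <<'E'
from h import *
look('s2')
C=cam('scene'); im=read_camera('scene')
print('sc z54',prof(im,.054,(-20,50),C,(-75,-5)),'z14',prof(im,.014,(63,74),C,(-75,0)))
t=read_camera('top');C=cam('top')
for n,q in(('0',cv2.imread('pics/top0.png')),('2',t)): print(n,'top z54',prof(q,.054,(-50,50),C,(-70,-5)),'z14',prof(q,.014,(63,74),C,(-60,0)))
E
```

```text
(600, 723, 3) [(600, 254, 3), (600, 254, 3), (600, 215, 3)]
sc z54 [(-24.2, 12), (-36.0, -6)] z14 [(-10.0, 8), (-19.5, -6), (-26.0, 11), (-29.0, -9)]
0 top z54 [(-45.0, 7)] z14 [(-21.0, -5), (-49.0, 6)]
2 top z54 [(-24.2, 7), (-67.0, -5)] z14 [(-21.0, -5), (-27.0, 7), (-39.5, -6)]
```

View pics/s2.png

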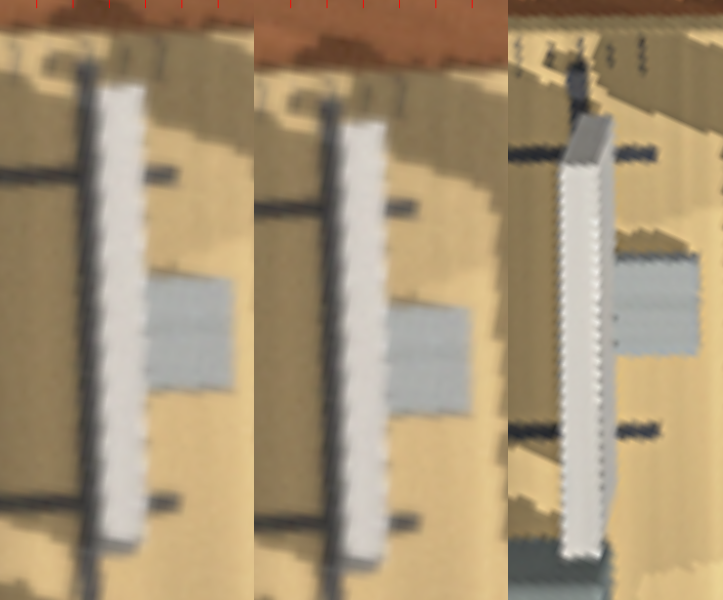

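```bash
python3 - <<'E'
from h import *
yr=(-125,125)
for c,f in(('top','s2_top'),('scene','scene0')):
    im=cv2.imread(f'pics/{f}.png'); C=cam(c)
    for xr in((-135,-90),(-58,-46),(-30,5),(15,45),(63,68),(40,75)):
        # saturation/brightness profile
        print(c,xr,[p for p in prof(im,.014,xr,C,yr) if abs(p[0])>95 or -32<p[0]<-15])
    print(c,'z54',prof(im,.054,(-40,-20),C,yr))
E
```

```text
top (-135, -90) [(109.0, 6), (-31.8, 6)]
top (-58, -46) [(102.8, 5), (-26.5, 5), (-28.8, 5), (-99.8, 8), (-110.0, -5)]
top (-30, 5) [(104.0, 5), (-27.8, 7), (-97.5, 7), (-110.0, -5)]
top (15, 45) [(-27.2, 7), (-96.8, 7), (-108.8, -5)]
top (63, 68) [(-27.2, 7)]
top (40, 75) [(-26.5, 7), (-27.2, 7)]
top z54 [(102.0, 6), (-24.5, 8), (-80.2, -6), (-91.8, 8)]
scene (-135, -90) [(109.2, 10), (-109.2, -6)]
scene (-58, -46) [(118.5, 10), (117.5, 10), (-18.2, -7), (-21.2, -7), (-26.8, 7), (-97.2, 15), (-109.8, -11)]
scene (-30, 5) [(118.2, 5), (109.2, -11), (-20.8, -8), (-26.5, 7), (-95.8, 14), (-109.2, -13)]
scene (15, 45) [(118.8, 6), (109.2, -11), (-20.5, -8), (-26.2, 6), (-108.8, -14)]
scene (63, 68) [(-19.2, -9), (-26.5, 7), (-102.0, -5), (-104.0, 5), (-105.5, 5), (-108.5, -20)]
scene (40, 75) [(-20.0, -8), (-26.5, 7), (-108.5, -7)]
scene z54 [(102.2, 11), (90.2, -5), (-25.0, -7), (-26.8, -5), (-28.2, -8), (-33.5, 11), (-38.0, -5), (-39.2, -5), (-44.2, 8), (-56.8, -6), (-83.0, -5), (-88.0, -15), (-99.2, 15), (-111.0, -14)]
```

The fence edge measures about -24.5 mm and the bar centre about -24.0 mm. That is well inside the bar's ±3 mm width. The hand is clear, so I'm handing in.

```bash
python3 - <<'E'
from h import *
s=get_state(); print(s['clock'],s['wrist_force'].round(1),abs(s['qvel']).max()); print(hand_in())
E
```

```text
8.0667 [-0.2 -0.7  0.2] 0.008060063063105504
the job is handed in; nothing more can be done
None
```

The sliding fence now stands on the gauge bar: its inner edge is at jig y ≈ -24.5 mm and the bar's centre at about -24.0 mm, against a 6 mm wide bar. I rolled the wheel's top towards jig +y in two 20 mm strokes with the shut fingertips, at about 6–8 N downward. Then I lifted off, moved the hand clear to the left and handed in at 8.1 s.

**Last checks:**
- **Fence travel:** the top camera gives 20.7 mm and the scene camera 20.3 mm. The roll itself predicts 20.0 mm.
- **Bar position:** the top and scene cameras put it at about -24.1 and -23.8 mm. The early wrist view read about -25.1 mm after correcting its offset, so the cameras disagree by about 1 mm. All the readings still leave the fence edge on the bar.
- **Hand:** it was still and touching nothing, with the wrist force under 1 N.
- **Bystanders:** I never moved the hand near the pots and other things, but I did not measure their positions again afterwards.

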